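Set up a two-tier kiln shelf

ROBOT

A 6-joint arm with a two-finger parallel gripper is mounted at the origin on a cart in front of the work surface, level with it; the furniture and walls round the work are solid. World frame = base frame: x ahead of the robot, y to its left, z up, the work surface at z = 0. Lengths are in m, angles in degrees, forces in N, time in s.
With the tool pointing down it reaches from about 0.375 to 0.9 m from the base axis. Payload 3.1 kg.
Tool frame: the origin (TCP) lies at the very end of the fingers, on their centre line; the grasp point (between the pads) lies 19 mm behind it; z points along the fingers, y is the line along which they close (so a half turn about z gives the same grasp; the last joint's range is limited). The gripper opens to 87 mm and grips with 3 to 60 N. Pads are 19 mm wide; open, the fingers measure 117 mm over their backs; the gripper's body (75 mm by 190 mm) begins 51 mm behind the grasp point.
Start: joints at [-75.774, 30.224, 82.088, -0, 67.689, -10.227], TCP at [0.259, -0.569, 0.223] pointing down, gripper open.
Joint ranges: [-176.69, 176.69], [-43.24, 126.21], [12.49, 139.97], [-82, 262], [0, 151.66], [-163.58, 163.58]. Speed limits (degrees/s): [159.86, 159.86, 180, 180, 180, 180].

INTERFACE

Orientations are given as a 3x3 rotation matrix whose columns are the frame's x, y, z axes.
In Python, from rig import bot, imaging gives the robot as it stands.
- The arm moves only by the tool drive_tool, never from a script. Its argument "deltas" is text: rows parted by semicolons, each of 5 numbers parted by spaces: the finger opening in mm, from 0 to 87, then the shift along the world's x, y, z in mm, then the turn about the world's z in rad. In form: jaw dx dy dz twist; .... A call has 1 to 12 rows; each row is the pose to reach, as a shift and turn from the pose commanded when the call began; what a row does not reach only later rows make up. A row lasts 1/10 s, in which the tool goes at most 50 mm and 8.59 degrees, less where a joint would pass 70% of its speed; a pose out of reach is approached as far as the arm can. A call with a gripper value outside its range is refused whole. The fingers move at their own pace and stop on an object; the grip force is fixed at half the most. Time passes only in rows, so rows that repeat a pose let the fingers close. It gives the time, the measured TCP pose, the force, the opening and the grip force at its end, in the units of the state.
- bot.read_state(): the state, without advancing time (a new reading comes with each control period).
- imaging.capture(name): name is "side" or "top" or "wrist"; returns the picture (400x640x3 uint8, red, green, blue); there is no depth.
- imaging.camera_model(name): a dict with "fx", "fy", "cx", "cy" (pixels), "dist" ([k1, k2, p1, p2, k3] as OpenCV has them; the pictures are not rectified), "T" (4x4, takes a point from camera to world coordinates). Camera axes: x right, y down, z forward; pixel columns grow to the right and rows downward; lengths in m; the calibration is good to about 2 mm. A picture is of the moment at which its call begins: read the wrist's pose just before it. camera_model takes no time and is no camera call; for the wrist camera it gives the pose at the moment of the call.
- bot.hand_in(): hands the job in; it is judged then, once.
The state is a dict: "time_s": time; "joint_positions": joint angles; "qvel": joint speeds; "tau": joint torques, N m; "position": TCP position; "tcp_rot": TCP orientation; "force": force on the tool from outside, world axes, zero at the start; "moment": the same for the moment, N m; "opening": opening from 0.0 (shut) to 1.0 (fully open); "grasp_force": force on a finger pad.
Only numpy, scipy, OpenCV 4.12 (cv2) and the standard library are available. Lean on these libraries where they do the work, as an engineer would, in place of code of your own. Each camera call takes 0.05 s, during which the arm holds its last target. There are 200 camera calls.

TASK

Set up the two-tier kiln shelf on the big pale-topped slab: stand the two tall props upright in the middle of the foot pads of their own colour, stand the clay tube upright midway between them, lay the loose narrow shelf squarely and centrally across the tops of both props, and set the round brown sprig mould upright in the middle of that upper shelf. Leave the short yellow-ended prop and the small brown bottle where they are.

Things in the scene. Friction and masses are not known exactly. Their poses are not given: they have to be found in the camera images.
- base_top (a point): Lower kiln shelf: fixed slab 120 x 210 x 14 mm, pale off-white top, buff edges. Point: centre of its top face, 14 mm above the table. Its y axis runs along the 210 mm length, x across, z up. The blue and the red foot pad lie on it 65 mm from this point, one on either side along y; which is on which side varies.
- pad_blue_top (a point): Blue foot pad: fixed disc 50 mm across, 4 mm thick, on the lower kiln shelf. Point: centre of its top face, 18 mm above the table.
- pad_red_top (a point): Red foot pad: as the blue one, but red. Point: centre of its top face, 18 mm above the table.
- prop_blue_mid (a point): Tall kiln prop with blue top end: loose upright buff cylinder 38 mm across, 70 mm high. Point: its centre, 35 mm above its foot; z axis up along it.
- prop_red_mid (a point): Tall kiln prop with red top end: as the blue one, 38 mm across, 70 mm high. Point: its centre, 35 mm above its foot.
- prop_short_mid (a point): Short kiln prop with yellow top end: buff cylinder 38 mm across, 45 mm high, stands among the other things; not to be moved. Point: its centre.
- upper_mid (a point): Upper kiln shelf: loose narrow slab 60 x 170 x 12 mm, pale off-white top with buff border, flat on the table. Point: its centre, 6 mm above its underside. y axis along the 170 mm length, x across the 60 mm width (grip it across the width).
- tube_mid (a point): Clay tube: loose dark grey-green open-topped cylinder (firm, dry), 53 mm across, 50 mm high, upright. Point: its centre, 25 mm above its foot.
- sprig_mid (a point): Round sprig mould: loose solid brown disc-like cylinder 66 mm across, 34 mm high, upright. Point: its centre, 17 mm above its underside.
- oxide_mid (a point): Small brown bottle with black cap, 38 mm across, 76 mm high, standing behind the work near the dark clay ball and the rolling pin; not to be moved. Point: its centre. Round the work stand fixed things: a tall clay model at the back left (about x over 0.52 with y over 0.22, far higher than the gripper travels: swing round in front of it), a jar 104 mm high at the front right.
Mind the look-alikes: they are no part of the job. What is shaped like the part that bears sprig_mid but purple is not meant.

How it is judged:
By the outcome, as a careful person would: the job done as asked, in the order asked, and still so for the second after the job is handed in, with the robot touching nothing.
It also fails if it takes over 115 s, if anything falls off the work surface, if the arm or the gripper's body presses on something with over 40 N, if the wrist force passes 120 N, or if a joint passes its speed limit or range.

## Working session

There is one attempt and no reset: what is moved stays moved. The work goes in short steps, Python scripts to look and compute and a tool call to move; the robot and the scene stay as the last step left them, time stands still between calls to the robot, and variables do not carry over. Pictures are saved under pics/ and viewed, at most 14 in all, crops included, and the job is handed in when it is done.

Besides the shell and the picture viewer there is one more tool, called after "Emit:" as name(argument=value, ...), one argument or row to a line, values as JSON. drive_tool: Moves the arm, as the interface text tells. Its arguments: {"type":"object","properties":{"deltas":{"type":"string"}},"required":["deltas"]}

```bash
mkdir -p pics; cat > h.py <<'E'
import numpy as np, cv2
from rig import bot, imaging
def snap(n,f,crop=None,s=1):
    m=imaging.camera_model(n); im=imaging.capture(n); np.save(f'pics/{f}.npy',im)
    save(im,f,crop,s); return im,m
def save(im,f,crop=None,s=1):
    if crop: x0,y0,x1,y1=crop; im=im[y0:y1,x0:x1]
    im=cv2.resize(im,None,fx=s,fy=s,interpolation=cv2.INTER_CUBIC)
    cv2.imwrite(f'pics/{f}.png',im[...,::-1])
def K(m): return np.array([[m['fx'],0,m['cx']],[0,m['fy'],m['cy']],[0,0,1]])
def px2w(m,u,v,z):
    p=cv2.undistortPoints(np.array([[[u,v]]],float),K(m),np.array(m['dist']))[0,0]
    T=np.array(m['T']); d=T[:3,:3]@[p[0],p[1],1]; o=T[:3,3]
    return o+d*(z-o[2])/d[2]
def w2px(m,P):
    T=np.linalg.inv(np.array(m['T'])); r=cv2.Rodrigues(T[:3,:3])[0]
    return cv2.projectPoints(np.array(P,float).reshape(-1,3),r,T[:3,3],K(m),np.array(m['dist']))[0][:,0]
E
python3 - <<'E'
from h import *
for n in('top','side'):
    im,m=snap(n,n+'0',None,1.25); print(n,np.round(m['T'],3).tolist(),m['fx'])
print(bot.read_state())
E
```

```text
top [[0.023, -0.997, 0.068, 0.516], [-1.0, -0.023, 0.009, -0.086], [-0.007, -0.068, -0.998, 1.2], [0.0, 0.0, 0.0, 1.0]] 397.0330939891851
side [[1.0, 0.01, 0.01, 0.582], [-0.002, -0.635, 0.773, -0.801], [0.014, -0.772, -0.635, 0.659], [0.0, 0.0, 0.0, 1.0]] 400.99876637084355
{'time_s': 0.1, 'joint_positions': array([-7.57735332e+01,  3.02731538e+01,  8.21488541e+01, -8.29424902e-04,
        6.76897957e+01, -1.02270865e+01]), 'qvel': array([-0.01216088, -0.19704311, -0.16460847, -0.0311338 ,  0.15845202,
       -0.07193078]), 'tau': array([-2.18959731e-04, -4.40985131e+01, -1.77149624e+01,  6.33526803e-02,
        5.34025335e-02, -5.51208052e-05]), 'position': array([ 0.25858262, -0.56827482,  0.22167576]), 'tcp_rot': array([[ 9.10294944e-01,  4.13959989e-01, -4.92533419e-04],
       [ 4.13960148e-01, -9.10293047e-01,  1.88820367e-03],
       [ 3.33291026e-04, -1.92271146e-03, -9.99998096e-01]]), 'force': array([-0.51888841, -0.21318244, -1.06755423]), 'moment': array([0.07262681, 0.02172529, 0.00683459]), 'grasp_force': 0.0, 'opening': 1.004119019852297}
```

View pics/top0.png

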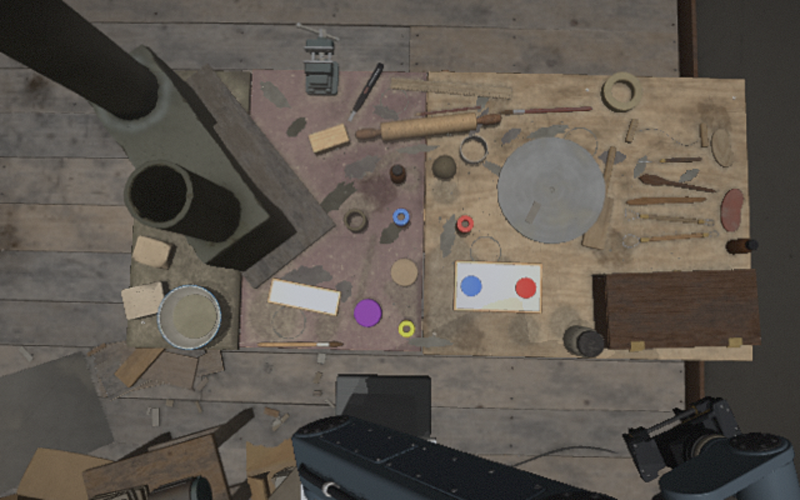

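View pics/side0.png

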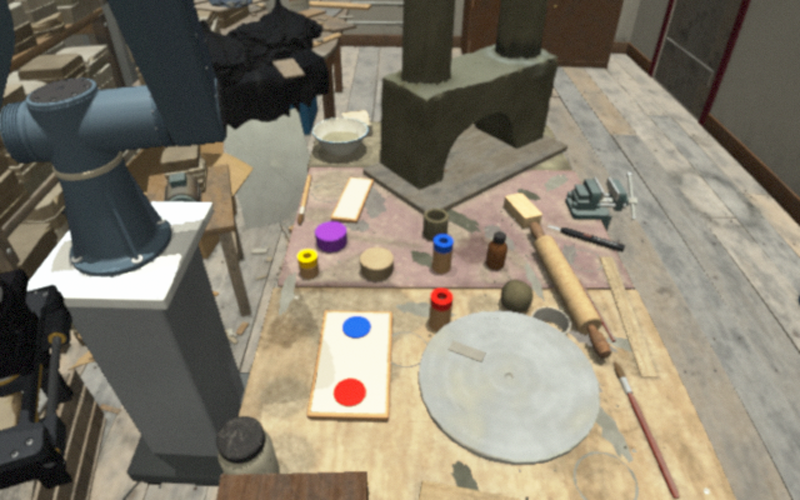

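The top view (800 px wide) shows these objects:
- Blue prop at (401,217), red prop at (465,224).
- Tube at (356,220). The ring at (473,150) is not it.
- Loose shelf at (304,296), slab at (498,287).
- Blue pad at (471,286), red pad at (525,288).
- Brown sprig at (404,272). The purple disc at (368,312) is the look-alike.
- Short prop at (406,329), bottle at (398,174).

Next is one close crop.

```bash
python3 - <<'E'
from h import *
save(np.load('pics/top0.npy'),'top0c',(200,120,450,280),3.2)
E
```

```text
(no output)
```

View pics/top0c.png

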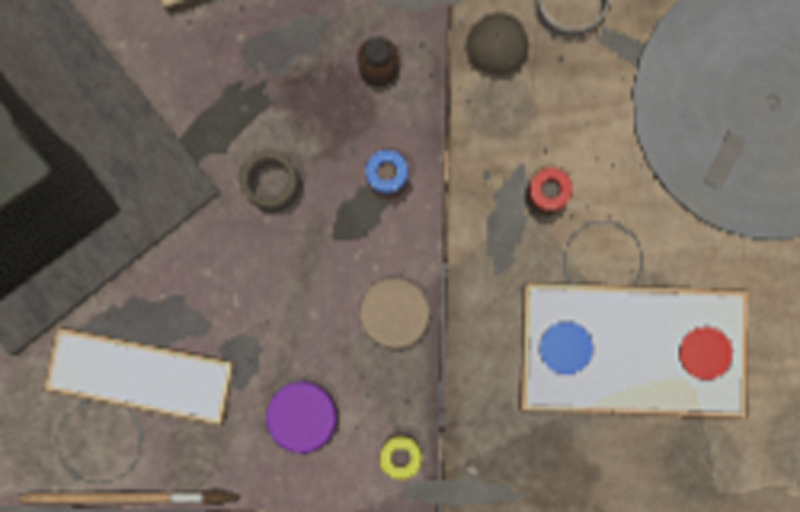

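The crop confirms the choices:
- Brown sprig at (395,313), with the purple decoy at (302,416).
- Tube at (271,180), blue prop at (387,171), red prop at (550,190).
- Pads at (566,348) and (706,353).
- The corners of the loose shelf and the slab are clear.

```bash
python3 - <<'E'
from h import *
m=imaging.camera_model('top'); 
P={'blue':(387,171,.07),'red':(550,190,.07),'tube':(271,180,.05),'sprig':(395,313,.034),'s1':(62,330,.012),'s2':(231,364,.012),'s3':(219,423,.012),'s4':(47,387,.012),
'b1':(527,285,.014),'b2':(747,291,.014),'b3':(745,415,.014),'b4':(523,410,.014),'pb':(566,348,.018),'pr':(706,353,.018),'short':(400,457,.045),'purple':(302,416,.034),'bottle':(378,50,.076),'jarpx':((565/1.25-200)*3.2+30,(340/1.25-120)*3.2,.1)}
Q={k:px2w(m,200+(u+.5)/3.2-.5,120+(v+.5)/3.2-.5,z) for k,(u,v,z) in P.items()}
for k in Q:print(k,np.round(Q[k],4))
for c in('s','b'):
    a=[Q[c+str(i)] for i in(1,2,3,4)]; print(c,np.round(np.mean(a,0),4),[round(float(np.linalg.norm(a[i]-a[(i+1)%4])),4) for i in range(4)],
     np.degrees([np.arctan2(*(a[0]-a[1])[[1,0]]),np.arctan2(*(a[3]-a[2])[[1,0]])]))
d=Q['pb']-Q['pr'];print(np.linalg.norm(d),np.degrees(np.arctan2(d[1],d[0])),(Q['pb']+Q['pr'])/2)
E
```

```text
blue [ 0.6701 -0.0662  0.07  ]
red [ 0.6563 -0.2124  0.07  ]
tube [0.6623 0.0397 0.05  ]
sprig [ 0.5441 -0.076   0.034 ]
s1 [0.5215 0.2357 0.012 ]
s2 [0.4936 0.076  0.012 ]
s3 [0.4386 0.0855 0.012 ]
s4 [0.468  0.2476 0.012 ]
b1 [ 0.5735 -0.1985  0.014 ]
b2 [ 0.5726 -0.404   0.014 ]
b3 [ 0.4574 -0.4028  0.014 ]
b4 [ 0.4574 -0.1967  0.014 ]
pb [ 0.5157 -0.2352  0.018 ]
pr [ 0.514  -0.3651  0.018 ]
short [ 0.4142 -0.0837  0.045 ]
purple [0.4482 0.0066 0.034 ]
bottle [ 0.7785 -0.0557  0.076 ]
jarpx [ 0.4024 -0.4589  0.1   ]
s [0.4804 0.1612 0.012 ] [0.1621, 0.0558, 0.1648, 0.0548] [80.08462932 79.72416217]
b [ 0.5152 -0.3005  0.014 ] [0.2055, 0.1152, 0.2061, 0.1161] [89.73057258 89.99278631]
0.12994455197981047 89.24429865025216 [ 0.51482907 -0.30015453  0.018     ]
```

Emit:
drive_tool(
  deltas="87 397 357 -40 1.144;87 397 357 -40 1.144;87 397 357 -40 1.144;87 397 357 -40 1.144;87 397 357 -40 1.144;87 397 357 -40 1.144;87 397 357 -40 1.144;87 397 357 -40 1.144;87 397 357 -40 1.144;87 397 357 -40 1.144;87 397 357 -40 1.144;87 397 357 -40 1.144",
)

```text
time_s: 1.3
position: [0.6585, -0.2074, 0.1813]
tcp_rot: [[-0.006, 1.0, 0.001], [1.0, 0.006, 0.002], [0.002, 0.001, -1.0]]
force: [0.2, -0.4, -0.3]
opening: 1.0
grasp_force: 0.0
```

```bash
python3 - <<'E'
from h import *
im,m=snap('wrist','w1'); s=bot.read_state(); print(s['position'],s['tcp_rot'][:,1],s['joint_positions'],s['force'])
print(w2px(m,[[.6563,-.2124,.07],[.6701,-.0662,.07],s['position']]))
E
```

```text
[ 0.65663633 -0.20943528  0.18139082] [ 0.99999026  0.00419927 -0.00135966] [-2.69550796e+01  3.77551747e+01  7.41939527e+01 -7.03796528e-03
  6.81351019e+01 -2.71930330e+01] [ 0.43610371 -0.44671459 -0.47361296]
[[313.64020133 203.70556266]
 [332.55784899  23.05596072]
 [312.88350147 260.4832801 ]]
```

View pics/w1.png

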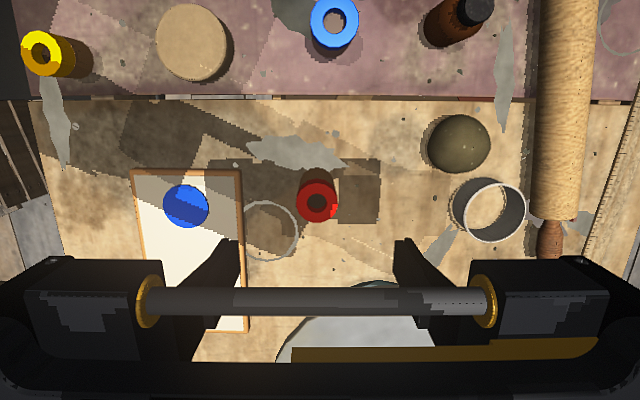

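The wrist view shows the red prop top at (317,203), about 3 px from the prediction. Blue at (334,23) matches. The estimates hold, so I'll grasp.

Emit:
drive_tool(
  deltas="87 2 0 -40 0;87 2 0 -80 0;87 2 0 -120 0;87 2 0 -150 0;87 2 0 -150 0;60 2 0 -150 0;25 2 0 -150 0;25 2 0 -150 0;25 2 0 -150 0;25 2 0 -150 0;25 2 0 -150 0;25 2 0 -150 0",
)

```text
time_s: 2.55
position: [0.6579, -0.2119, 0.0328]
tcp_rot: [[-0.0, 1.0, 0.001], [1.0, 0.0, -0.0], [-0.0, 0.001, -1.0]]
force: [0.6, -0.7, 1.7]
opening: 0.446
grasp_force: 0.5
```

Emit:
drive_tool(
  deltas="25 0 0 0 0;25 0 0 0 0;25 0 0 30 0;25 0 0 70 0;25 0 0 100 0;25 -40 -30 100 0;25 -80 -70 100 0;25 -120 -110 100 0;25 -143 -153 100 0;25 -143 -153 100 0;25 -143 -153 100 0;25 -143 -153 100 0",
)

```text
time_s: 3.75
position: [0.5149, -0.364, 0.1322]
tcp_rot: [[0.0, 1.0, -0.0], [1.0, -0.0, 0.002], [0.002, -0.0, -1.0]]
force: [0.4, -0.4, -0.7]
opening: 0.428
grasp_force: 30.0
```

```bash
python3 - <<'E'
from h import *
im,m=snap('wrist','w2'); s=bot.read_state(); print(s['position'],s['tcp_rot'][:,1],s['force'],s['opening'],s['grasp_force'])
E
```

```text
[ 0.51528935 -0.36335897  0.13218403] [ 9.99999416e-01  1.01056058e-03 -3.83920815e-04] [ 0.56906402 -0.4706848  -0.9101338 ] 0.4261096913888535 29.965962369460613
```

View pics/w2.png

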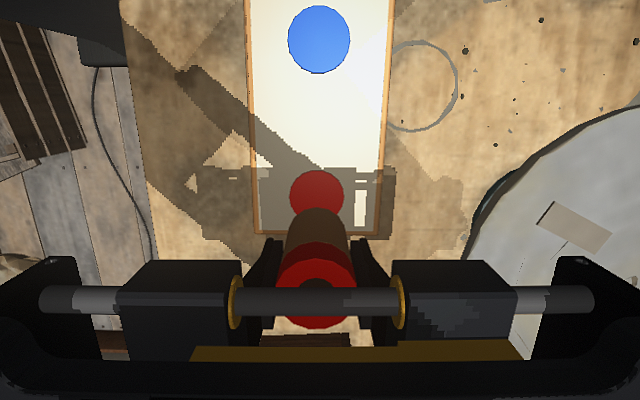

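The prop is held upright over the red pad, which is at (316,196). The blue pad is at (319,40). I'll check the pad positions from this view.

```bash
python3 - <<'E'
from h import *
m=imaging.camera_model('wrist'); im=np.load('pics/w2.npy').astype(int)
r,g,b=im[...,0],im[...,1],im[...,2]
mb=((b>r+60)&(b>g+20)).astype(np.uint8); n,l,st,c=cv2.connectedComponentsWithStats(mb); i=1+st[1:,4].argmax(); print(c[i],px2w(m,*c[i],.018))
# red pad centre: left/right extremes at rows 175-205
for v in (185,190,195,200,205):
    x=np.where((r>g+70)[v])[0]; print(v,x.min(),x.max(),px2w(m,(x.min()+x.max())/2,v,.018))
print(px2w(m,316,169.5,.018))
p=np.array([px2w(m,u,v,.014) for u,v in((247,100),(394,20),(253,200),(378,236))]);print(p)
E
```

```text
[318.41729437  38.85085869] [ 0.5166036  -0.23306003  0.018     ]
185 293 340 [ 0.51544342 -0.35184418  0.018     ]
190 291 342 [ 0.515457   -0.35647287  0.018     ]
195 290 343 [ 0.51547072 -0.36114703  0.018     ]
200 290 342 [ 0.51503237 -0.36586882  0.018     ]
205 291 341 [ 0.51504411 -0.37063672  0.018     ]
[ 0.51496319 -0.33777565  0.018     ]
[[ 0.45696109 -0.27933267  0.014     ]
 [ 0.57606137 -0.21832075  0.014     ]
 [ 0.45713587 -0.36729621  0.014     ]
 [ 0.57423246 -0.40298041  0.014     ]]
```

Emit:
drive_tool(
  deltas="25 0 0 -40 0;25 0 0 -70 0;25 0 0 -78 0;25 0 0 -81 0;25 0 0 -81 0;25 0 0 -81 0;50 0 0 -81 0;70 0 0 -81 0;70 0 0 -81 0;70 0 0 -81 0;70 0 0 -40 0;70 0 0 0 0",
)

```text
time_s: 5.0
position: [0.5138, -0.3642, 0.1319]
tcp_rot: [[0.0, 1.0, -0.003], [1.0, -0.0, 0.003], [0.003, -0.003, -1.0]]
force: [-0.1, -1.4, 0.8]
opening: 0.794
grasp_force: 0.0
```

Emit:
drive_tool(
  deltas="87 20 40 30 0;87 45 80 30 0;87 65 125 30 0;87 90 170 30 0;87 110 210 30 0;87 135 255 30 0;87 156 299 30 0;87 156 299 30 0;87 156 299 0 0;87 156 299 -40 0;87 156 299 -80 0;87 156 299 -100 0",
)

```text
time_s: 6.2
position: [0.6679, -0.0659, 0.0289]
tcp_rot: [[0.0, 1.0, -0.006], [1.0, -0.0, 0.001], [0.001, -0.006, -1.0]]
force: [-0.8, 0.9, -0.6]
opening: 0.999
grasp_force: 0.0
```

Emit:
drive_tool(
  deltas="87 0 0 0 0;25 0 0 0 0;25 0 0 0 0;25 0 0 0 0;25 0 0 0 0;25 0 0 0 0;25 0 0 0 0;25 0 0 0 0;25 0 0 0 0;25 0 0 30 0;25 0 0 70 0;25 0 0 100 0",
)

```text
time_s: 7.4
position: [0.6709, -0.0659, 0.1339]
tcp_rot: [[-0.0, 1.0, 0.0], [1.0, 0.0, -0.0], [-0.0, 0.0, -1.0]]
force: [0.8, 0.2, -1.0]
opening: 0.43
grasp_force: 30.0
```

Emit:
drive_tool(
  deltas="25 -35 -35 10 0;25 -70 -75 10 0;25 -105 -115 10 0;25 -140 -150 10 0;25 -155 -168 0 0;25 -155 -168 0 0;25 -155 -168 0 0;25 -155 -168 -40 0;25 -155 -168 -70 0;25 -155 -168 -78 0;25 -155 -168 -81 0;25 -155 -168 -81 0",
)

```text
time_s: 8.6
position: [0.5168, -0.2336, 0.0521]
tcp_rot: [[-0.001, 1.0, 0.001], [1.0, 0.001, -0.001], [-0.001, 0.001, -1.0]]
force: [0.3, -0.2, -0.9]
opening: 0.428
grasp_force: 30.0
```

Emit:
drive_tool(
  deltas="25 0 0 0 0;25 0 0 0 0;50 0 0 0 0;70 0 0 0 0;70 0 0 0 0;70 0 0 0 0;70 0 0 30 0;70 0 0 70 0;70 0 0 110 0;87 0 0 110 0",
)

```text
time_s: 9.6
position: [0.5191, -0.2361, 0.167]
tcp_rot: [[-0.0, 1.0, 0.01], [1.0, 0.0, -0.007], [-0.007, 0.01, -1.0]]
force: [0.5, -1.3, -0.2]
opening: 0.838
grasp_force: 0.0
```

Emit:
drive_tool(
  deltas="87 23 45 0 0;87 46 90 0 0;87 70 130 0 0;87 93 175 0 0;87 116 220 0 0;87 136 255 0 0;87 146 274 0 0;87 146 274 0 0;87 146 274 0 0;87 146 274 0 0",
)

```text
time_s: 10.6
position: [0.6608, 0.039, 0.1609]
tcp_rot: [[0.001, 1.0, -0.002], [1.0, -0.001, -0.0], [-0.0, -0.002, -1.0]]
force: [0.5, 0.9, -0.4]
opening: 1.003
grasp_force: 0.0
```

```bash
python3 - <<'E'
from h import *
a,m=snap('wrist','w3'); s=bot.read_state(); print(s['position'],w2px(m,[.6623,.0397,.05]))
b,_=snap('top','t3')
B=cv2.resize(b[195:265,350:450],None,fx=6.4,fy=6.4,interpolation=2)[:400]
B=cv2.resize(b[195:257,350:450],(640,397),interpolation=cv2.INTER_CUBIC)
cv2.imwrite('pics/c3.png',cv2.resize(np.vstack([a[:200],B])[...,::-1],None,fx=1,fy=1))
E
```

```text
[0.66096193 0.03873129 0.16113422] [[318.07958362 197.46344846]]
```

View pics/c3.png

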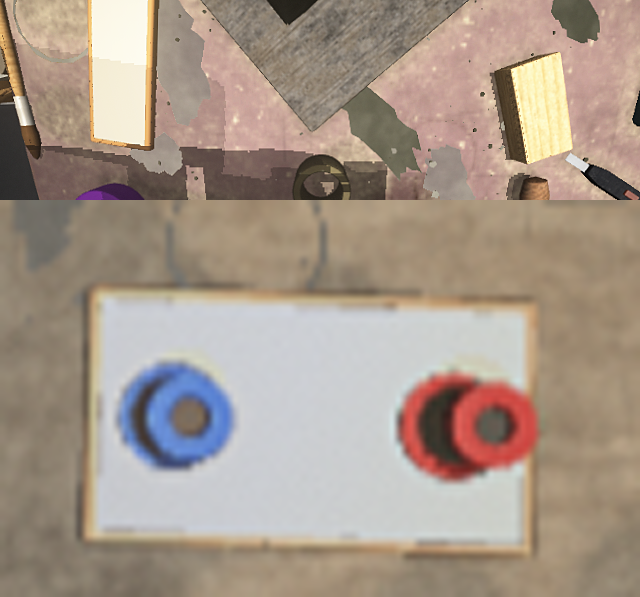

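The tube is below the wrist at about (322,180) and the props stand on their pads. Next I'll measure the prop top centres, blue (190,415) and red (494,424), against the pads.

```bash
python3 - <<'E'
from h import *
m=imaging.camera_model('top')
f=lambda u,v,z:px2w(m,350+(u+.5)/6.4-.5,195+(v-200+.5)/6.4-.5,z)
for n,a in dict(bt=(190,415,.088),rt=(494,424,.088),bpad=(177,415,.018),rpadleft=(398,426,.018),rpad_top=(452,372,.018),rpad_bot=(452,480,.018),bpl=(120,415,.018),bpt=(177,362,.018),bpb=(177,469,.018)).items(): print(n,f(*a).round(4))
E
```

```text
bt [ 0.5166 -0.234   0.088 ]
rt [ 0.5156 -0.3667  0.088 ]
bpad [ 0.5164 -0.2373  0.018 ]
rpadleft [ 0.5136 -0.3398  0.018 ]
rpad_top [ 0.5392 -0.3647  0.018 ]
rpad_bot [ 0.4893 -0.3651  0.018 ]
bpl [ 0.5158 -0.2108  0.018 ]
bpt [ 0.541  -0.2369  0.018 ]
bpb [ 0.4915 -0.2376  0.018 ]
```

```bash
python3 - <<'E'
from h import *
save(np.load('pics/w3.npy'),'w3c',(240,120,400,270),4)
E
```

```text
(no output)
```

View pics/w3c.png

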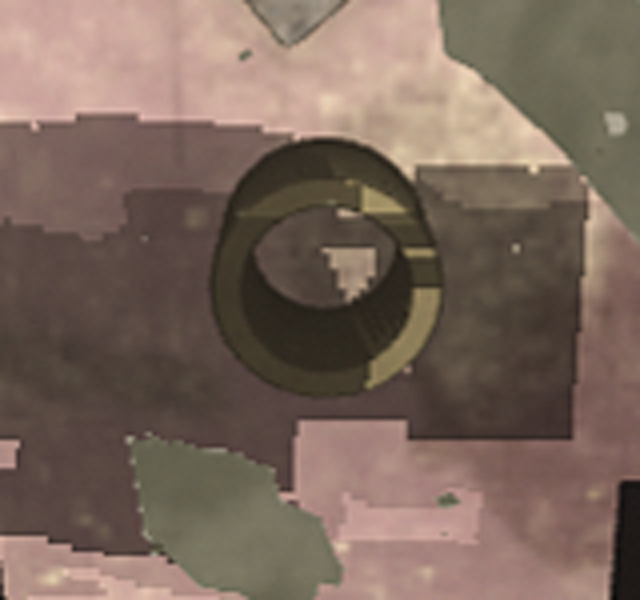

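The tube's top ring is centred at (322,192) in the wrist view, 3 to 5 px from the prediction. I'll shift a few mm and grasp.

Emit:
drive_tool(
  deltas="87 2 3 -40 0;87 2 3 -80 0;87 2 3 -120 0;87 2 3 -143 0;87 2 3 -143 0;87 2 3 -143 0;40 2 3 -143 0;40 2 3 -143 0;40 2 3 -143 0;40 2 3 -143 0;40 2 3 -143 0;40 2 3 -143 0",
)

```text
time_s: 11.9
position: [0.6642, 0.0432, 0.019]
tcp_rot: [[0.0, 1.0, 0.001], [1.0, -0.0, -0.0], [-0.0, 0.001, -1.0]]
force: [-0.2, -0.5, 2.1]
opening: 0.59
grasp_force: 30.0
```

Emit:
drive_tool(
  deltas="40 0 0 0 0;40 0 0 40 0;40 0 0 90 0;40 0 0 140 0;40 0 0 140 0;40 0 0 140 0",
)

```text
time_s: 12.5
position: [0.6642, 0.0431, 0.1599]
tcp_rot: [[-0.0, 1.0, 0.002], [1.0, 0.0, -0.0], [-0.0, 0.002, -1.0]]
force: [-0.3, -0.0, -2.3]
opening: 0.587
grasp_force: 30.0
```

Emit:
drive_tool(
  deltas="40 -20 -45 0 0;40 -40 -90 0 0;40 -60 -135 0 0;40 -80 -180 0 0;40 -100 -225 0 0;40 -117 -270 0 0;40 -134 -310 0 0;40 -148 -343 0 0;40 -148 -343 0 0;40 -148 -343 0 0;40 -148 -343 0 0",
)

```text
time_s: 13.6
position: [0.5151, -0.2981, 0.157]
tcp_rot: [[-0.001, 1.0, -0.003], [1.0, 0.001, 0.003], [0.003, -0.003, -1.0]]
force: [-0.1, -0.4, -1.3]
opening: 0.591
grasp_force: 30.0
```

```bash
python3 - <<'E'
from h import *
im,m=snap('wrist','w4'); s=bot.read_state(); print(s['position'],s['grasp_force'])
print(w2px(m,[[.516,-.235,.088],[.516,-.235,.018],[.516,-.300,.191-.026+.005]]))
save(im,'w4c',(200,0,440,400),1.5)
E
```

```text
[ 0.51546876 -0.29800367  0.15737622] 30.00087124629772
[[318.00071766 131.15626904]
 [317.78978044 123.90946513]
 [317.93878227 271.93083573]]
```

View pics/w4c.png

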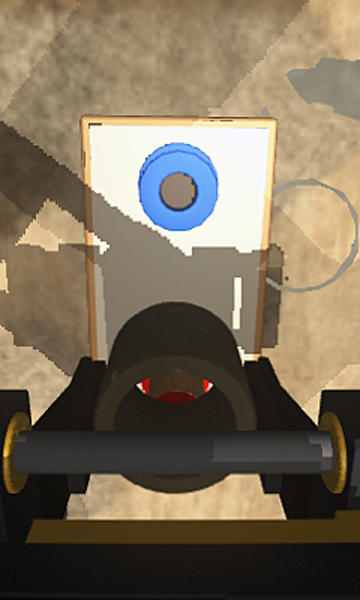

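```bash
python3 - <<'E'
from h import *
m=imaging.camera_model('wrist')
for v in (415,420,425): print(px2w(m,200+176/1.5,v/1.5,.188))
print(px2w(m,200+178/1.5,191/1.5,.088), px2w(m,318,142/1.5,.018))
E
```

```text
[ 0.51603342 -0.29210552  0.188     ]
[ 0.51604098 -0.29388521  0.188     ]
[ 0.51604861 -0.29567891  0.188     ]
[ 0.51686735 -0.23228593  0.088     ] [ 0.51652619 -0.20930434  0.018     ]
```

Emit:
drive_tool(
  deltas="40 0 -3 -40 0;40 0 -3 -80 0;40 0 -3 -110 0;40 0 -3 -122 0;40 0 -3 -126 0;40 0 -3 -126 0;40 0 -3 -126 0;60 0 -3 -126 0;74 0 -3 -126 0;74 0 -3 -126 0;74 0 -3 -126 0;74 0 -3 -90 0",
)

```text
time_s: 14.85
position: [0.5128, -0.3007, 0.0647]
tcp_rot: [[0.0, 1.0, -0.008], [1.0, -0.0, 0.007], [0.007, -0.008, -1.0]]
force: [-0.6, -0.9, -0.6]
opening: 0.842
grasp_force: 0.0
```

Emit:
drive_tool(
  deltas="74 0 0 40 0;74 0 0 80 0;87 0 0 100 0;87 -5 45 100 -0.1;87 -10 90 100 -0.175;87 -10 135 100 -0.175;87 -10 180 100 -0.175;87 -14 225 100 -0.175;87 -18 275 100 -0.175;87 -25 320 100 -0.175;87 -30 370 100 -0.175;87 -36 420 100 -0.175",
)

```text
time_s: 16.05
position: [0.4795, 0.1182, 0.1688]
tcp_rot: [[0.175, 0.985, 0.001], [0.985, -0.175, 0.0], [0.0, 0.001, -1.0]]
force: [0.0, 0.4, 0.0]
opening: 1.001
grasp_force: 0.0
```

```bash
python3 - <<'E'
from h import *
s=bot.read_state();print(s['position'],s['tcp_rot'][:,1])
b,m=snap('top','t5')
save(b,'t5c',(350,195,450,260),6.4)
E
```

```text
[0.47953867 0.11819207 0.16877555] [ 9.84595152e-01 -1.74848108e-01  7.24608966e-04]
```

View pics/t5c.png

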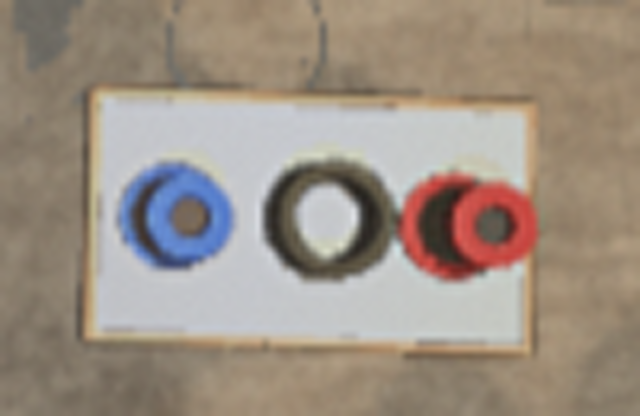

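The tube stands between the props with its top ring centred at about (337,219). The props are unmoved.

```bash
python3 - <<'E'
from h import *
m=imaging.camera_model('top')
f=lambda u,v,z:px2w(m,350+(u+.5)/6.4-.5,195+(v+.5)/6.4-.5,z)
print(f(338,219,.064),f(398,219,.064)[1]+.0265,f(263,219,.014)[1]-.0265,f(191,216,.088),f(495,225,.088))
E
```

```text
[ 0.51626276 -0.30317104  0.064     ] -0.30342982474465724 -0.30430809833964256 [ 0.51612824 -0.23444261  0.088     ] [ 0.51517992 -0.36717714  0.088     ]
```

Emit:
drive_tool(
  deltas="87 0 0 0 0;87 0 0 0 0;87 0 0 0 0",
)

```text
time_s: 16.4
position: [0.4803, 0.1152, 0.1686]
tcp_rot: [[0.176, 0.984, 0.0], [0.984, -0.176, -0.0], [-0.0, 0.0, -1.0]]
force: [-0.7, -0.1, -0.4]
opening: 0.996
grasp_force: 0.0
```

```bash
python3 - <<'E'
from h import *
im,m=snap('wrist','w6',(180,0,460,280),2.1); s=bot.read_state();print(s['position'])
print((w2px(m,[[.4804,.1612,.012]])-[180,0])*2.1)
E
```

```text
[0.48034778 0.11498898 0.16858666]
[[269.18903567 295.05552655]]
```

View pics/w6.png

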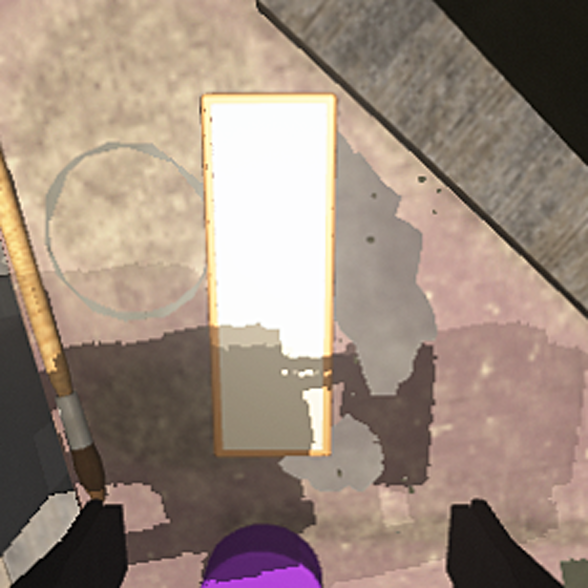

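The wrist crop shows the shelf's top corners at (202,94), (336,95), (330,455) and (216,455).

```bash
python3 - <<'E'
from h import *
m=imaging.camera_model('wrist')
a=[px2w(m,180+u/2.1,v/2.1,.012) for u,v in((202,94),(336,95),(330,455),(216,455))]
print(np.round(a,4).tolist(),np.mean(a,0),[np.linalg.norm(a[i]-a[(i+1)%4]) for i in range(4)])
for d in (a[0]-a[3],a[1]-a[2]): print(np.degrees(np.arctan2(d[1],d[0])))
E
```

```text
[[0.4675, 0.2514, 0.012], [0.5246, 0.2408, 0.012], [0.4961, 0.0768, 0.012], [0.4393, 0.0869, 0.012]] [0.48189844 0.16398302 0.012     ] [np.float64(0.05808319325676736), np.float64(0.1664434038371612), np.float64(0.05763566464319933), np.float64(0.1668951250053809)]
80.27269214200815
80.12019011141653
```

Emit:
drive_tool(
  deltas="87 1 47 0 0.004;87 1 47 -40 0.004;87 1 47 -80 0.004;87 1 47 -120 0.004;87 1 47 -150 0.004;87 1 47 -160 0.004;87 1 47 -164 0.004;87 1 47 -164 0.004;87 1 47 -164 0.004;45 1 47 -164 0.004;45 1 47 -164 0.004;45 1 47 -164 0.004",
)

```text
time_s: 17.65
position: [0.4812, 0.1636, 0.0053]
tcp_rot: [[0.17, 0.985, 0.001], [0.985, -0.17, 0.0], [0.0, 0.001, -1.0]]
force: [0.4, 0.1, 0.4]
opening: 0.814
grasp_force: 0.0
```

Emit:
drive_tool(
  deltas="45 0 0 0 0;45 0 0 0 0;45 0 0 0 0;45 0 0 0 0;45 0 0 20 0;45 0 0 50 0;45 0 0 50 0;45 0 0 50 0",
)

```text
time_s: 18.45
position: [0.4807, 0.1635, 0.0544]
tcp_rot: [[0.17, 0.985, 0.0], [0.985, -0.17, -0.0], [0.0, 0.0, -1.0]]
force: [-0.5, -0.3, -2.9]
opening: 0.684
grasp_force: 30.0
```

Emit:
drive_tool(
  deltas="45 0 0 50 0;45 0 0 100 0;45 0 -10 115 0;45 4 -50 115 0.03;45 8 -95 115 0.06;45 12 -140 115 0.1;45 16 -185 115 0.13;45 20 -230 115 0.164;45 24 -275 115 0.164;45 28 -320 115 0.164;45 32 -365 115 0.164;45 35 -410 115 0.164",
)

```text
time_s: 19.65
position: [0.5146, -0.2477, 0.1672]
tcp_rot: [[0.007, 1.0, -0.003], [1.0, -0.007, 0.003], [0.003, -0.003, -1.0]]
force: [0.8, 0.4, -3.1]
opening: 0.685
grasp_force: 30.0
```

Emit:
drive_tool(
  deltas="45 0 -30 0 0;45 0 -52 -10 0;45 0 -52 -25 0;45 0 -52 -25 0;45 0 -52 -25 0;45 0 -52 -25 0",
)

```text
time_s: 20.25
position: [0.5158, -0.2974, 0.1443]
tcp_rot: [[0.006, 1.0, -0.001], [1.0, -0.006, 0.001], [0.001, -0.001, -1.0]]
force: [-0.2, -0.0, -2.3]
opening: 0.686
grasp_force: 30.0
```

```bash
python3 - <<'E'
from h import *
s=bot.read_state();print(s['position'],s['tcp_rot'][:,1],s['grasp_force'])
im,m=snap('wrist','w7',(180,0,460,280),2.1)
z=s['position'][2]+.007
print((w2px(m,[[.516,-.3+.085,z],[.516-.03,-.3+.085,z],[.516+.03,-.3+.085,z],[.516,-.3+.105,.014]])-[180,0])*2.1)
E
```

```text
[ 0.51583175 -0.29743404  0.1442786 ] [ 9.99982972e-01 -5.79759313e-03 -6.65745038e-04] 29.998730421066284
[[285.35958614 219.47988704]
 [149.91638914 220.38726665]
 [420.92043837 219.18213256]
 [285.65575153 162.75798105]]
```

View pics/w7.png

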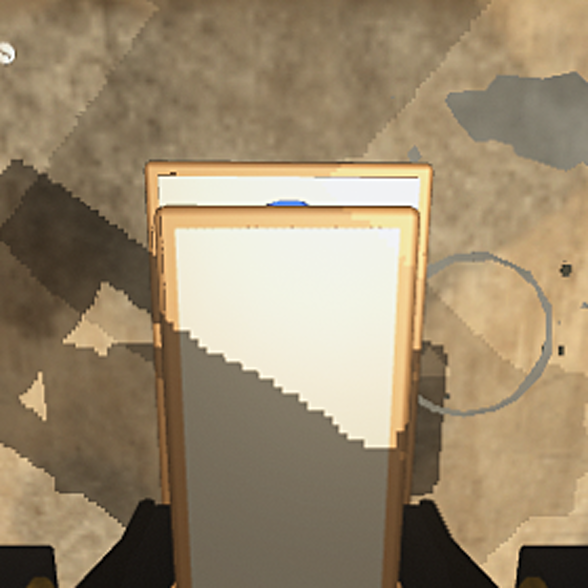

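The shelf is parallel to the slab. Its far edge is at row 207 against 219 predicted, so it sits about 2.8 mm too far along +y, mostly settling lag. I'll correct by −1 mm and lower.

Emit:
drive_tool(
  deltas="45 0 -1 0 0;45 0 -1 -15 0;45 0 -1 -30 0;45 0 -1 -40 0;45 0 -1 -45 0;45 0 -1 -48 0;45 0 -1 -49 0;45 0 -1 -50 0;45 0 -1 -50 0;45 0 -1 -50 0",
)

```text
time_s: 21.3
position: [0.516, -0.2997, 0.0949]
tcp_rot: [[0.007, 1.0, 0.001], [1.0, -0.007, -0.0], [-0.0, 0.001, -1.0]]
force: [-0.5, -1.0, -3.0]
opening: 0.689
grasp_force: 30.0
```

Emit:
drive_tool(
  deltas="45 0 0 -1 0;45 0 0 -1.5 0;45 0 0 -1.5 0;45 0 0 -1.5 0",
)

```text
time_s: 21.7
position: [0.5158, -0.2995, 0.093]
tcp_rot: [[0.007, 1.0, -0.0], [1.0, -0.007, 0.0], [0.0, -0.0, -1.0]]
force: [0.1, 0.3, -4.2]
opening: 0.682
grasp_force: 30.0
```

Emit:
drive_tool(
  deltas="45 0 0 -0.5 0;45 0 0 -1 0;45 0 0 -1 0;45 0 0 -1 0",
)

```text
time_s: 22.1
position: [0.5159, -0.2996, 0.0929]
tcp_rot: [[0.007, 1.0, 0.0], [1.0, -0.007, -0.0], [-0.0, 0.0, -1.0]]
force: [-2.0, 2.0, 5.3]
opening: 0.687
grasp_force: 30.0
```

Contact is felt: the force has turned to +5 N. Releasing.

Emit:
drive_tool(
  deltas="64 0 0 0 0;68 0 0 0 0;75 0 0 0 0;80 0 0 0 0;80 0 0 0 0;80 0 0 20 0;80 0 0 60 0;87 0 0 90 0;87 0 0 90 0;87 0 0 90 0",
)

```text
time_s: 23.1
position: [0.5159, -0.2996, 0.1826]
tcp_rot: [[0.007, 1.0, 0.001], [1.0, -0.007, -0.001], [-0.001, 0.001, -1.0]]
force: [-0.8, -0.4, -0.8]
opening: 0.994
grasp_force: 0.0
```

Emit:
drive_tool(
  deltas="87 6 45 0 0;87 12 90 0 0;87 18 135 0 0;87 24 180 0 0;87 28 224 0 0;87 28 224 0 0;87 28 224 0 0;87 28 224 0 0",
)

```text
time_s: 23.9
position: [0.5435, -0.0762, 0.1811]
tcp_rot: [[0.008, 1.0, -0.002], [1.0, -0.008, 0.0], [0.0, -0.002, -1.0]]
force: [0.5, 0.6, 0.2]
opening: 1.001
grasp_force: 0.0
```

```bash
python3 - <<'E'
from h import *
s=bot.read_state();print(s['position'],s['tcp_rot'][:,1])
w,mw=snap('wrist','w8'); print(w2px(mw,[[.5441,-.076,.034]])); b,m=snap('top','t8')
B=cv2.resize(b[195:257,350:450],(640,397),interpolation=cv2.INTER_CUBIC)
cv2.imwrite('pics/c8.png',np.vstack([w[100:300],B])[...,::-1])
E
```

```text
[ 0.54345042 -0.07620251  0.18110507] [ 0.99997046 -0.00753097 -0.0015353 ]
[[317.11111241 187.29155205]]
```

View pics/c8.png

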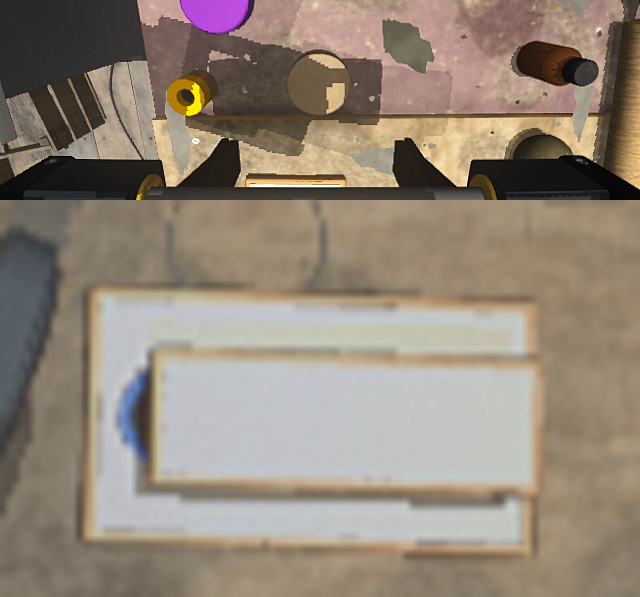

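The shelf lies across both props, with corners at about (152,347), (542,356), (538,495) and (151,487). The brown sprig is at (318,183) in the wrist view, close to the prediction. The purple disc is to its upper left.

```bash
python3 - <<'E'
from h import *
m=imaging.camera_model('top')
f=lambda u,v,z:px2w(m,350+(u+.5)/6.4-.5,195+(v-200+.5)/6.4-.5,z)
a=[f(u,v,.1) for u,v in((152,347),(542,356),(538,495),(151,487))];print(np.round(a,4).tolist(),np.mean(a,0))
m=imaging.camera_model('wrist');print(px2w(m,318.5,183,.034),px2w(m,318.5,184.5,.034))
E
```

```text
[[0.5455, -0.2156, 0.1], [0.5454, -0.3843, 0.1], [0.4855, -0.3829, 0.1], [0.4852, -0.2161, 0.1]] [ 0.51541257 -0.2997139   0.1       ]
[ 0.54585291 -0.07237616  0.034     ] [ 0.54584496 -0.07392176  0.034     ]
```

Emit:
drive_tool(
  deltas="87 1 1 -40 0;87 1 1 -80 0;87 1 1 -120 0;87 1 1 -155 0;87 1 1 -169 0;87 1 1 -169 0;87 1 1 -169 0;50 1 1 -169 0;50 1 1 -169 0;50 1 1 -169 0;50 1 1 -169 0;50 1 1 -169 0",
)

```text
time_s: 25.2
position: [0.5453, -0.0746, 0.0139]
tcp_rot: [[0.007, 1.0, 0.001], [1.0, -0.007, -0.0], [-0.0, 0.001, -1.0]]
force: [0.3, -0.4, 6.0]
opening: 0.725
grasp_force: 30.0
```

Emit:
drive_tool(
  deltas="50 0 0 0 0;50 0 0 0 0;50 0 0 40 0;50 0 0 90 0;50 0 0 140 0;50 0 0 170 0;50 0 0 170 0;50 0 0 170 0",
)

```text
time_s: 26.0
position: [0.5443, -0.0743, 0.183]
tcp_rot: [[0.007, 1.0, -0.0], [1.0, -0.007, -0.0], [-0.0, -0.0, -1.0]]
force: [-0.2, 0.7, -2.5]
opening: 0.721
grasp_force: 30.0
```

Emit:
drive_tool(
  deltas="50 -6 -45 0 0;50 -12 -90 0 0;50 -18 -135 0 0;50 -24 -180 0 0;50 -29 -225 -20 0;50 -29 -225 -40 0;50 -29 -225 -50 0;50 -29 -225 -50 0;50 -29 -225 -50 0;50 -29 -225 -50 0;50 -29 -225 -50 0",
)

```text
time_s: 27.1
position: [0.5166, -0.299, 0.1341]
tcp_rot: [[0.006, 1.0, 0.001], [1.0, -0.006, -0.001], [-0.001, 0.001, -1.0]]
force: [-0.3, -0.1, -1.0]
opening: 0.726
grasp_force: 30.0
```

```bash
python3 - <<'E'
from h import *
s=bot.read_state();print(s['position'],s['force'],s['grasp_force'])
im,m=snap('wrist','w9',(180,80,460,360),2.1)
z=s['position'][2]-.0139+.034
print((w2px(m,[[.5155,-.2995,z],[.5155,-.2995+.033,z],[.5155,-.2147,.1]])-[180,80])*2.1)
E
```

```text
[ 0.51659948 -0.29901406  0.13405544] [-0.28586717 -0.13146757 -1.02904028] 29.999472724157386
[[281.74763944 413.45811075]
 [280.87557329 284.55507915]
 [280.86960871  41.74655257]]
```

View pics/w9.png

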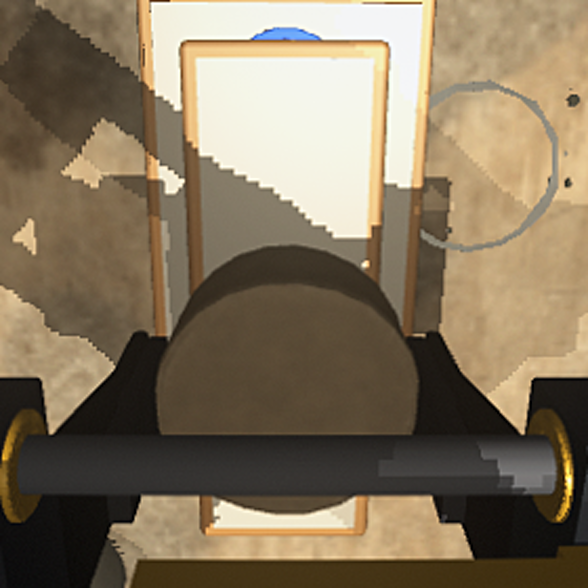

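The sprig is held level. Its top far edge is at row 283 against 284.5 predicted for centre, so it is well centred. Lowering.

Emit:
drive_tool(
  deltas="50 -0.5 0 -10 0;50 -0.5 0 -16 0;50 -0.5 0 -18.5 0;50 -0.5 0 -19.5 0;50 -0.5 0 -20 0;50 -0.5 0 -20 0;50 -0.5 0 -20 0",
)

```text
time_s: 27.85
position: [0.5149, -0.2989, 0.1139]
tcp_rot: [[0.007, 1.0, -0.001], [1.0, -0.007, 0.001], [0.001, -0.001, -1.0]]
force: [-3.7, 2.0, 6.1]
opening: 0.724
grasp_force: 30.0
```

Contact at +6 N. Releasing and retreating upward.

Emit:
drive_tool(
  deltas="70 0 0 0 0;75 0 0 0 0;82 0 0 0 0;87 0 0 0 0;87 0 0 0 0;87 0 0 0 0;87 0 0 20 0;87 0 0 60 0;87 0 0 100 0;87 0 40 110 0;87 0 80 110 0;87 0 120 110 0",
)

```text
time_s: 29.05
position: [0.5154, -0.1787, 0.2238]
tcp_rot: [[0.008, 1.0, 0.002], [1.0, -0.008, -0.001], [-0.001, 0.002, -1.0]]
force: [0.2, 0.1, 0.2]
opening: 1.0
grasp_force: 0.0
```

Emit:
drive_tool(
  deltas="87 0 50 0 0;87 0 100 0 0;87 0 150 0 0;87 0 150 0 0;87 0 150 0 0",
)

```text
time_s: 29.55
position: [0.5153, -0.0284, 0.2232]
tcp_rot: [[0.004, 1.0, 0.0], [1.0, -0.004, -0.001], [-0.001, 0.0, -1.0]]
force: [0.6, -0.6, 0.3]
opening: 0.996
grasp_force: 0.0
```

```bash
python3 - <<'E'
from h import *
b,m=snap('top','t10'); s,_=snap('side','s10')
B=cv2.resize(b[195:257,350:450],(640,397),interpolation=cv2.INTER_CUBIC)
S=cv2.resize(s[220:350,230:410],(277,200)); 
S=cv2.resize(s[230:350,230:422],(320,200),interpolation=2); T=cv2.resize(b[110:290,170:458],(320,200),interpolation=3)
cv2.imwrite('pics/c10.png',np.vstack([np.hstack([S,T]),B])[...,::-1])
E
```

```text
(no output)
```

View pics/c10.png

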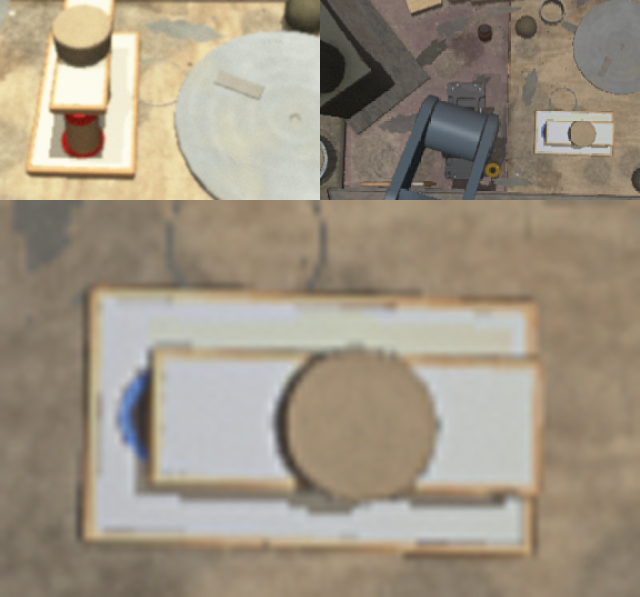

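The structure stands with the sprig upright, its top centred at (361,424), and the shelf has not moved. I'll check the centring and hand in.

```bash
python3 - <<'E'
from h import *
m=imaging.camera_model('top')
p=px2w(m,350+361.5/6.4-.5,195+224.5/6.4-.5,.134);print(p)
if np.linalg.norm(p[:2]-[.5154,-.2997])<.006: print(bot.hand_in())
E
```

```text
[ 0.5144004  -0.29945718  0.134     ]
the job is handed in; nothing more can be done
None
```

The two-tier kiln shelf is built as asked and handed in at about 30 s of the 115 s allowed. By the cameras the shelf and sprig mould are centred to about 1 mm; the props and tube are within about 3 mm.

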